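# Release the jar from the gravity feeder

### The arm

A 6-joint arm with a two-finger parallel gripper is mounted at the origin on a cart in front of the work surface, level with it; the furniture and walls round the work are solid. World frame = base frame: x ahead of the robot, y to its left, z up, the work surface at z = 0. Lengths are in m, angles in rad, forces in N, time in s.
With the tool pointing down it reaches from about 0.325 to 0.75 m from the base axis. Payload 7.6 kg.
Tool frame: the origin (TCP) lies on the centre line of the jaws, within the pads' length; the fingertips stand arm.finger_overhang ahead of it and the grasp point (between the pads) lies 6 mm ahead of it (arm.finger_overhang is the distance from the TCP to the fingertips, in m); z points along the fingers, y is the line along which they close (so a half turn about z gives the same grasp; the last joint's range is limited). The gripper opens to 85 mm and grips with 20 to 120 N. Pads are 22 mm wide; open, the fingers measure 114 mm over their backs; the gripper's body (76 mm by 85 mm) begins 54 mm behind the grasp point. The pads swing forward as they close: fully open they stand 13 mm farther back than shut.
Start: joints at [1.064, 0.052, 1.401, -0, 1.689, -0.07], TCP at [0.222, 0.476, 0.256] pointing down, gripper open.
Joint ranges: [-2.9, 2.9], [-0.91, 2.17], [0.12, 2.37], [-1.06, 4.2], [0.26, 2.73], [-2.93, 2.93]. Speed limits (rad/s): [2.57, 2.57, 3.01, 3.14, 3.14, 3.14].

### API

Orientations are given as a 3x3 rotation matrix whose columns are the frame's x, y, z axes.
In Python, from workcell import arm gives the robot as it stands. The module is installed in compiled form; this text tells all that it offers.
- The arm moves only by the tool step_arm, never from a script. Its argument "motion" is a list of rows, each a list of 4 numbers: the shift along the tool's x, y, z in cm, then the turn about the tool's z in rad. A call has 1 to 10 rows; each row is the pose to reach, as a shift and turn from the pose commanded when the call began, along the tool's axes at that moment; what a row does not reach only later rows make up. A row lasts 1/8 s, in which the tool goes at most 62.5 mm and 10.7 degrees, less where a joint would pass 70% of its speed; a pose out of reach is approached as far as the arm can. A call with a gripper value outside its range is refused whole. "gripper" is the closure in counts, from 0 (fully open) to 255 (shut), set as the call begins (left out, the last holds). The fingers move at their own pace and stop on an object; "squeeze" is the grip in N (left out, the last holds). Time passes only in rows, so rows that repeat a pose let the fingers close. It gives the time, the measured TCP pose, the force, the opening and the grip force at its end, in the units of the state.
- arm.get_state(): the state, without advancing time (a new reading comes with each control period).
- arm.camera(name): name is "side" or "top" or "wrist"; returns the picture (384x512x3 uint8, red, green, blue); there is no depth.
- arm.get_calibration(name): a dict with "mtx" (3x3 intrinsics, pixels), "rvec" (rotation vector, rad) and "tvec" (3), from world to camera coordinates, as OpenCV has them. Camera axes: x right, y down, z forward; pixel columns grow to the right and rows downward; lengths in m; the calibration is good to about 2 mm. The wrist camera is an equidistant fisheye: a pixel r from the principal point sees the ray r / f radians off the axis. A picture is of the moment at which its call begins: read the wrist's pose just before it. get_calibration takes no time and is no camera call; for the wrist camera it gives the pose at the moment of the call.
- arm.close_job(): hands the job in; it is judged then, once.
Trained networks look in the newest picture that a camera, given by its name, has taken for a name from the list of things; names that differ only in an ending like _2 or _b are one class to them, and where a whole thing is asked for, a point or a joint stands for the part that bears it (a point fixed in the world has none). Each returns a list of dicts, best first, with "confidence" (0 to 1); they miss things now and then, are a little off and sometimes report something else, mostly with a low value. They report only what shows in the picture. A call takes as long as a camera call.
- arm.look_for(camera, name): "extent" ([left, top, right, bottom] in pixels, round what is visible of it).
The state is a dict: "time_s": time; "qpos": joint angles; "qd": joint speeds; "joint_efforts": joint torques, N m; "tool_pos": TCP position; "orientation": TCP orientation; "force": force on the tool from outside, world axes, zero at the start; "wrist_torque": the same for the moment, N m; "opening": opening from 0.0 (shut) to 1.0 (fully open); "finger_force": force on a finger pad.
Only numpy, scipy, OpenCV 4.12 (cv2) and the standard library are available. Lean on these libraries where they do the work, as an engineer would, in place of code of your own. Each camera call takes 0.05 s, during which the arm holds its last target. There are 200 camera calls.

### The job

On the packing bench stands a two-lane gravity feeder; one lane holds a screw-lid jar, the other a plain tin, both lying on their sides behind a gate. With the fingertips, press down the pad of the rocker over the jar's lane and keep it fully down until the jar has rolled out to the low end of its lane, then let go so that the gate drops shut behind it. Use only the pad, do not touch the jar or the tin, leave the tin's rocker alone so the tin stays behind its gate, and leave everything else on the bench where it is.

Things in the scene. Friction and masses are not known exactly. Their poses are not given: they have to be found in the camera images.
- feeder: Fixed feeder, plywood base 300 x 172 mm, two lanes 53 mm wide at y = -45 mm (near lane, on the robot's side) and +45 mm (far lane). Origin: under the base's centre, on the bench. x: level, along the lanes, towards the press pads. Lanes slope 8 degrees down to -x, to an end wall (inner face x = -147 mm). Shut gates hang at x = -60 mm; rocker axle at x = +40, z = 112 mm.
- near_rocker (a joint): Rocker of the near lane (feeder y = -45 mm): a narrow aluminium beam along the lane above the goods, on a level axle across the lanes. 0 = at rest, beam level, gate shut; grows as the pad is pressed down, 0.42 rad = stop, gate fully up. The jar can pass only above about 0.33 rad. A spring returns it: the pad takes about 1 N to start and about 2.5 N to hold at the stop.
- far_rocker (a joint): The same for the far lane (feeder y = +45 mm).
- near_pad (a point): Centre of the top face of the near rocker's black rubber press pad (36 x 36 mm, 8 mm thick), 90 mm from the axle on the feeder's +x side; 120 mm above the bench at rest. Fully pressed it has gone down about 37 mm and 11 mm towards feeder -x. Moves with the rocker.
- far_pad (a point): The same on the far rocker.
- near_gate (a point): Middle of the lower edge of the near gate, an aluminium plate 40 mm wide, 60 mm high, 4 mm thick hanging from the rocker's other end, 100 mm from the axle; 51 mm above the bench when shut, about 97 mm when fully up.
- far_gate (a point): The same on the far rocker.
- jar: Loose white cosmetic jar with a screw lid, 53 mm diameter, 46 mm long, 0.12 kg, lying on its side across one lane behind the gate (either lane); the lid is a little wider than the body. Origin: centre of its bottom face, z along its axis to the lid. It rolls down by itself in about half a second when the gate is up.
- jar_center (a point): Centre of the jar.
- tin: Loose plain closed steel tin with a narrow raised rim at each end and no lid, 53 mm diameter, 46 mm long, lying on its side in the other lane. Origin: centre of one end face, z along its axis.
- tin_center (a point): Centre of the tin.
- tape_roll: Bystander: roll of packing tape lying flat, 100 x 104 x 49 mm, origin under its centre.
- rubber_stamp: Bystander: wooden rubber stamp standing upright, 26 x 62 x 76 mm, origin under its centre.

How it is judged:
By the outcome, as a careful person would: the job done as asked, in the order asked, and still so for the second after the job is handed in, with the robot touching nothing.
It also fails if it takes over 29 s, if anything falls off the work surface, if the arm or the gripper's body presses on something with over 40 N, if the wrist force passes 120 N, or if a joint passes its speed limit or range.

## Working session

There is one attempt and no reset: what is moved stays moved. The work goes in short steps, Python scripts to look and compute and a tool call to move; the robot and the scene stay as the last step left them, time stands still between calls to the robot, and variables do not carry over. Pictures are saved under pics/ and viewed, at most 10 in all, crops included, and the job is handed in when it is done.

Besides the shell and the picture viewer there is one more tool, called after "Request:" as name([rows], argument=value, ...), one row to a line, values as JSON. step_arm: Moves the arm, as the interface text tells. Its arguments: {"type":"object","properties":{"motion":{"type":"array"},"gripper":{"type":"number"},"squeeze":{"type":"number"}},"required":["motion"]}

```bash
mkdir -p pics
python3 - <<'E'
from workcell import arm
import cv2,numpy as np
ims=[]
for c in("top","side"):
    im=arm.camera(c); cv2.imwrite(f"pics/{c}0.png",im[...,::-1]); 
    for n in("near_pad","far_pad","near_rocker","far_rocker","jar","tin","feeder"):
        r=arm.look_for(c,n); print(c,n,[(np.round(d["extent"]).tolist(),round(d["confidence"],2)) for d in r[:3]])
    k=arm.get_calibration(c); print(k)
s=arm.get_state(); print(s["time_s"],s["tool_pos"],s["orientation"],arm.finger_overhang)
E
```

```text
top near_pad []
top far_pad [([200.0, 93.0, 274.0, 159.0], 0.77)]
top near_rocker [([174.0, 125.0, 255.0, 187.0], 0.74), ([197.0, 95.0, 281.0, 157.0], 0.38)]
top far_rocker [([196.0, 96.0, 277.0, 155.0], 0.74), ([173.0, 123.0, 252.0, 186.0], 0.4)]
top jar [([196.0, 102.0, 227.0, 127.0], 0.89)]
top tin [([178.0, 129.0, 204.0, 151.0], 0.66), ([271.0, 217.0, 313.0, 260.0], 0.55)]
top feeder [([144.0, 77.0, 280.0, 200.0], 0.65)]
{'mtx': array([[486.06755805,   0.        , 257.97872846],
       [  0.        , 486.06755805, 184.80221553],
       [  0.        ,   0.        ,   1.        ]]), 'rvec': array([ 2.21599236, -2.16034304,  0.07578426]), 'tvec': array([0.00444845, 0.55925899, 1.21336841])}
side near_pad [([242.0, 134.0, 265.0, 176.0], 0.85)]
side far_pad [([286.0, 134.0, 298.0, 180.0], 0.66)]
side near_rocker [([198.0, 226.0, 244.0, 268.0], 0.47)]
side far_rocker [([282.0, 135.0, 297.0, 176.0], 0.77)]
side jar [([285.0, 136.0, 297.0, 183.0], 0.74), ([240.0, 133.0, 266.0, 177.0], 0.66), ([282.0, 146.0, 298.0, 166.0], 0.53)]
side tin [([248.0, 142.0, 266.0, 163.0], 0.7)]
side feeder []
{'mtx': array([[482.26391312,   0.        , 249.97786343],
       [  0.        , 482.26391312, 185.13865042],
       [  0.        ,   0.        ,   1.        ]]), 'rvec': array([ 2.15289919, -0.51978248,  0.2349442 ]), 'tvec': array([-0.48597646,  0.24279814,  1.05924845])}
0.8 [0.22207556 0.47573745 0.25633754] [[-9.06141778e-01  4.22974086e-01  3.33696122e-05]
 [ 4.22974087e-01  9.06141773e-01  9.73669667e-05]
 [ 1.09461042e-05  1.02342758e-04 -9.99999995e-01]] 0.025
```

View pics/top0.png

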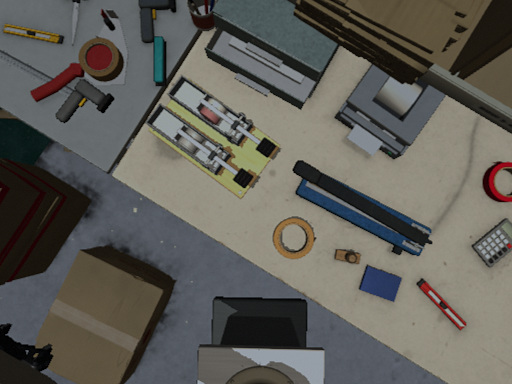

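View pics/side0.png

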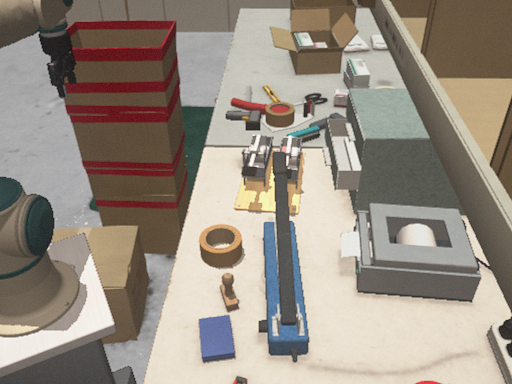

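The top view shows the feeder at about (215,137), its pads at about (267,146) (far) and (245,178) (near), and tape and stamp at (293,238) and (347,256). In the side view it stands at about (270,170), partly hidden by the stapler's arm. I'll zoom in to tell the jar from the tin.

```bash
cat > h.py <<'E'
from workcell import arm
import cv2,numpy as np
def ray(c,uv,z):
    k=arm.get_calibration(c);R=cv2.Rodrigues(k["rvec"])[0];C=-R.T@k["tvec"].ravel()
    d=R.T@np.linalg.inv(k["mtx"])@np.array([*uv,1.]); return C+d*(z-C[2])/d[2]
def proj(c,P):
    k=arm.get_calibration(c);return cv2.projectPoints(np.array(P,float).reshape(-1,1,3),k["rvec"],k["tvec"],k["mtx"],None)[0].reshape(-1,2)
E
python3 - <<'E'
from h import *
a=cv2.imread("pics/top0.png")[70:205,140:290]; b=cv2.imread("pics/side0.png")[125:220,225:315]
a=cv2.resize(a,(600,540),interpolation=2); cv2.imwrite("pics/cropt.png",a)
cv2.imwrite("pics/crops.png",cv2.resize(b,(540,570),interpolation=2))
for n,uv in(("near",(245,178)),("far",(267,146))): print(n,ray("top",uv,.12))
E
```

```text
near [0.56725732 0.04940933 0.12      ]
far [6.43623911e-01 1.36180196e-05 1.20000000e-01]
```

View pics/cropt.png

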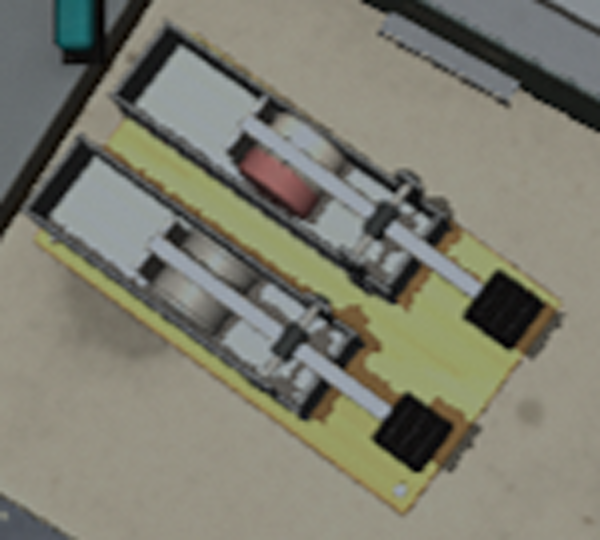

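View pics/crops.png

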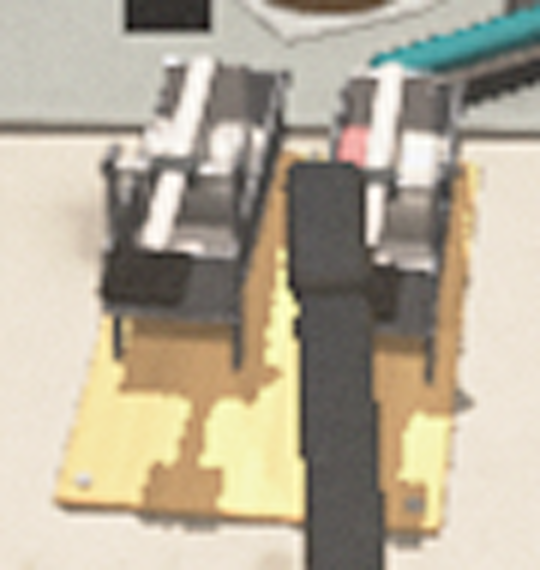

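The jar (pink lid, white body) is in the far lane, at crop (285,165), and the plain grey tin is in the near lane. The far pad's centre is at crop (507,310), which is full picture (266.7,147.5). I'll check the pose and how high the stapler arm stands.

Run:
```python
from h import *
f=ray("top",(266.7,147.5),.12); n=ray("top",(243.3,178),.12); print(f,n,np.linalg.norm(f-n))
y=(f-n)/np.linalg.norm(f-n); x=np.array([y[1],-y[0],0])
O=(f+n)/2-.13*x; O[2]=0; print("x",x,"O",O)
for a in((.15,.086),(.15,-.086),(-.15,.086),(-.15,-.086)): print(a,proj("top",O+a[0]*x+a[1]*y),proj("side",O+a[0]*x+a[1]*y))
print("sidepads",proj("side",[f,n]))
# stapler arm tip
def P(c):
    k=arm.get_calibration(c);return k["mtx"]@np.c_[cv2.Rodrigues(k["rvec"])[0],k["tvec"]]
X=cv2.triangulatePoints(P("top"),P("side"),np.array([299.,166]),np.array([280.,153])).ravel();T=X[:3]/X[3];print("arm tip",T,proj("top",T),proj("side",T))
s=arm.get_state();R=s["orientation"];t=f.copy();print("tool shift cm to TCP z .17",100*R.T@(np.array([f[0],f[1],.17])-s["tool_pos"]))
print("feeder -x in tool",-R.T@x)
```

```text
[6.40072653e-01 6.29784366e-04 1.20000000e-01] [0.56715612 0.05336541 0.12      ] 0.08998814822682441
x [-0.58602858 -0.81029038  0.        ] O [0.6797981  0.13233535 0.        ]
(0.15, 0.086) [[281.47409699 146.30764953]] [[297.1634584  215.13142912]]
(0.15, -0.086) [[241.04191118 199.14484473]] [[232.62660957 209.42511274]]
(-0.15, 0.086) [[189.9043019   77.12922945]] [[305.31514901 153.69721071]]
(-0.15, -0.086) [[149.15130151 128.96524527]] [[250.72171121 149.87103348]]
sidepads [[283.29097772 171.92468938]
 [247.98807585 169.24325181]]
arm tip [ 0.58828487 -0.06716043  0.22976144] [[299.37561776 165.2426971 ]] [[279.20115244 153.11160646]]
tool shift cm to TCP z .17 [-57.97238075 -25.37217983   8.6305228 ]
feeder -x in tool [-1.88293144e-01  9.82112866e-01  9.84510632e-05]
```

Request:
step_arm([
  [-3, -1.3, 0, 0.02],
  [-8, -3.5, 0, 0.05],
  [-14, -6.1, 0, 0.08],
  [-20, -8.8, 0, 0.11],
  [-26, -11.4, 0, 0.14],
  [-32, -14, 0, 0.17],
  [-38, -16.6, 0, 0.19],
  [-43, -18.8, 0, 0.19],
  [-47, -20.6, 0, 0.19],
  [-50, -21.9, 0, 0.19],
], gripper=255, squeeze=20)

```text
time_s: 2.05
tool_pos: [0.5836, 0.0636, 0.2559]
orientation: [[-0.809, 0.588, -0.0], [0.588, 0.809, -0.0], [0.0, -0.0, -1.0]]
force: [-0.0, 0.5, 0.6]
opening: 0.001
finger_force: 0.0
```

```bash
cat > g.py <<'E'
from h import *
f=np.array([.6401,.0006,.12]); X=np.array([-.586,-.8103,0]);tip=np.array([.588,-.067,.23])
def rel(z,off=-.004):
    s=arm.get_state();R=s["orientation"];p=f+off*X;p[2]=z
    print("t",s["time_s"],"tcp",s["tool_pos"].round(4),"F",np.round(s["force"],2),"op",s["opening"],"shift cm",(100*R.T@(p-s["tool_pos"])).round(2),"-X in tool",(-R.T@X).round(3))
E
python3 - <<'E'
from g import *
rel(.20);s=arm.get_state()
im=arm.camera("wrist");k=arm.get_calibration("wrist");Rc=cv2.Rodrigues(k["rvec"])[0];C=-Rc.T@k["tvec"].ravel()
print("cam in tool",s["orientation"].T@(C-s["tool_pos"])); 
def fp(p):
    c=Rc@p+k["tvec"].ravel();th=np.arctan2(np.hypot(c[0],c[1]),c[2]);u=c[:2]/np.hypot(c[0],c[1]);return k["mtx"][:2,2]+k["mtx"][0,0]*th*u
print("pad",fp(f),"tip",fp(tip))
for n in("far_pad","jar"): print(n,arm.look_for("wrist",n)[:2])
cv2.imwrite("pics/w1.png",im[...,::-1])
E
```

```text
t 2.05 tcp [0.5836 0.0636 0.2559] F [-0.03  0.51  0.62] op 0.0010733070930895958 shift cm [-8.27 -1.37  5.59] -X in tool [ 0.003  1.    -0.   ]
cam in tool [ 0.07598288 -0.00045508 -0.11705719]
pad [240.67899492 269.74663461] tip [118.34230797 339.33970054]
far_pad [{'extent': [225.7, 228.6, 419.8, 278.0], 'confidence': 0.82}, {'extent': [222.0, 155.9, 429.7, 207.0], 'confidence': 0.45}]
jar [{'extent': [227.7, 234.1, 418.4, 278.6], 'confidence': 0.24}]
```

View pics/w1.png

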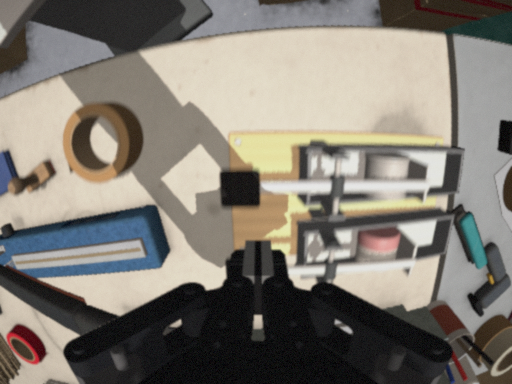

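The fingers hide the far pad at about (243,270), where I predicted it. The near pad is at (240,188). The jar (pink lid, (378,240)) is confirmed in the far lane, and the stapler arm lies at the lower left. Next I move over the pad and lower.

Request:
step_arm([
  [-3, -0.5, 0, 0],
  [-6, -1, 0, 0],
  [-8.3, -1.4, 0, 0],
  [-8.3, -1.4, 2, 0],
  [-8.3, -1.4, 5, 0],
  [-8.3, -1.4, 7.6, 0],
  [-8.3, -1.4, 8.6, 0],
  [-8.3, -1.4, 8.6, 0],
])

```text
time_s: 3.2
tool_pos: [0.6412, 0.0065, 0.1704]
orientation: [[-0.81, 0.586, -0.001], [0.586, 0.81, 0.0], [0.001, -0.0, -1.0]]
force: [-0.0, 0.5, -0.2]
opening: -0.003
finger_force: 0.0
```

Run:
```python
from g import *
rel(.145)
a=[]
for c,(x0,y0,x1,y1) in(("side",(215,95,325,220)),("top",(180,70,310,220))):
    im=arm.camera(c)[y0:y1,x0:x1,::-1]; a.append(cv2.resize(im,(400,540),interpolation=2))
cv2.imwrite("pics/m2.png",np.hstack(a))
```

```text
t 3.2 tcp [0.6412 0.0065 0.1704] F [-0.04  0.5  -0.19] op -0.0032212185784821533 shift cm [-0.26 -0.14  2.54] -X in tool [-0.  1. -0.]
```

View pics/m2.png

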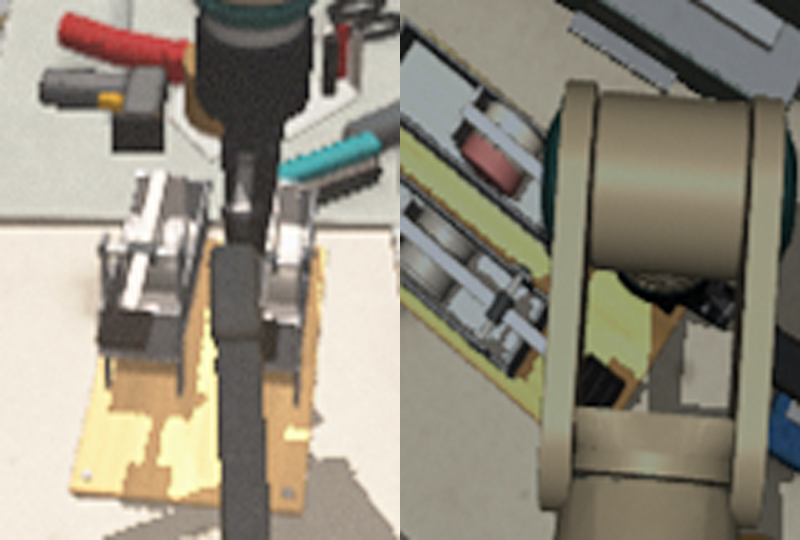

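The side crop shows the closed fingers above the far pad, just behind the stapler arm and clear of it. In the top crop the wrist hides the pad. I'll descend to contact.

Request:
step_arm([
  [-0.3, -0.1, 0.8, 0],
  [-0.3, -0.1, 1.6, 0],
  [-0.3, -0.1, 2.2, 0],
  [-0.3, -0.1, 2.7, 0],
  [-0.3, -0.1, 3.1, 0],
  [-0.3, -0.1, 3.1, 0],
])

```text
time_s: 4.05
tool_pos: [0.6433, 0.0032, 0.139]
orientation: [[-0.81, 0.587, -0.0], [0.587, 0.81, 0.0], [0.0, 0.0, -1.0]]
force: [0.5, 0.4, 0.6]
opening: 0.001
finger_force: 0.0
```

Request:
step_arm([
  [0, 0.2, 0.7, 0],
  [0, 0.5, 1.4, 0],
  [0, 0.8, 2.1, 0],
  [0, 0.9, 2.5, 0],
  [0, 0.9, 2.5, 0],
])

```text
time_s: 4.68
tool_pos: [0.6486, 0.0105, 0.114]
orientation: [[-0.81, 0.586, -0.0], [0.586, 0.81, -0.0], [0.0, -0.0, -1.0]]
force: [-1.8, -1.8, 2.3]
opening: -0.0
finger_force: 1.3
```

Request:
step_arm([
  [0, 0, 0.2, 0],
  [0, 0, 0.4, 0],
  [0, 0, 0.4, 0],
])

```text
time_s: 5.05
tool_pos: [0.649, 0.0108, 0.112]
orientation: [[-0.81, 0.586, 0.002], [0.586, 0.81, 0.001], [-0.001, 0.002, -1.0]]
force: [-3.9, -0.6, 7.9]
opening: -0.004
finger_force: 4.0
```

Run:
```python
from g import *
rel(.105)
a=[]
for c,(x0,y0,x1,y1) in(("side",(225,105,315,205)),("top",(140,70,290,220))):
    im=arm.camera(c)[y0:y1,x0:x1,::-1]; a.append(cv2.resize(im,(400,500),interpolation=2))
cv2.imwrite("pics/m3.png",np.hstack(a))
```

```text
t 5.05 tcp [0.649  0.0108 0.112 ] F [-3.88 -0.64  7.91] op -0.003593904785116949 shift cm [ 0.12 -0.95  0.7 ] -X in tool [0.    1.    0.002]
```

View pics/m3.png

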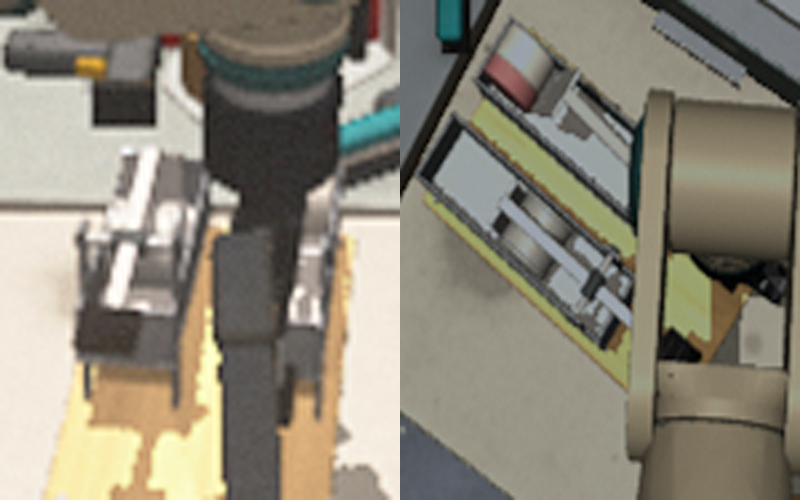

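The top crop shows the far gate up and the jar at the low end of its lane, at about (518,68), with the tin still behind its gate. The force jump to 8 N means the rocker is at its stop. I'll hold it briefly, then lift off by the same path.

Request:
step_arm([
  [0, 0, 0, 0],
  [0, 0, 0, 0],
  [0, 0, 0, 0],
  [0, 0, 0, 0],
  [0, -0.3, -0.8, 0],
  [0, -0.6, -1.6, 0],
  [0, -0.9, -2.4, 0],
  [0, -0.9, -3.2, 0],
  [0, -0.9, -5, 0],
  [0, -0.9, -8, 0],
])

```text
time_s: 6.4
tool_pos: [0.6427, 0.0032, 0.1902]
orientation: [[-0.81, 0.587, -0.003], [0.587, 0.81, 0.0], [0.002, -0.002, -1.0]]
force: [-0.1, -0.6, 0.6]
opening: -0.0
finger_force: 0.0
```

Request:
step_arm([
  [0, 0, -3, 0],
  [0, 0, -7, 0],
  [4, 1.5, -9, 0],
  [9, 3.5, -9, 0],
  [15, 6, -9, 0],
  [21, 9, -9, 0],
  [27, 12, -9, 0],
  [32, 14, -9, 0],
  [36, 16, -9, 0],
  [36, 16, -9, 0],
])

```text
time_s: 7.65
tool_pos: [0.4439, 0.3463, 0.281]
orientation: [[-0.813, 0.583, 0.0], [0.583, 0.813, 0.0], [0.0, 0.0, -1.0]]
force: [-0.2, -0.2, -0.4]
opening: 0.001
finger_force: 0.0
```

Run:
```python
from g import *
rel(.105)
a=[]
for c,(x0,y0,x1,y1) in(("side",(215,105,325,220)),("top",(140,70,320,270))):
    im=arm.camera(c)[y0:y1,x0:x1,::-1]; a.append(cv2.resize(im,(400,500),interpolation=2))
cv2.imwrite("pics/m4.png",np.hstack(a))
```

```text
t 7.65 tcp [0.4439 0.3463 0.281 ] F [-0.23 -0.16 -0.38] op 0.0005698487830055109 shift cm [-36.1  -16.27  17.59] -X in tool [-0.004  1.     0.   ]
```

View pics/m4.png

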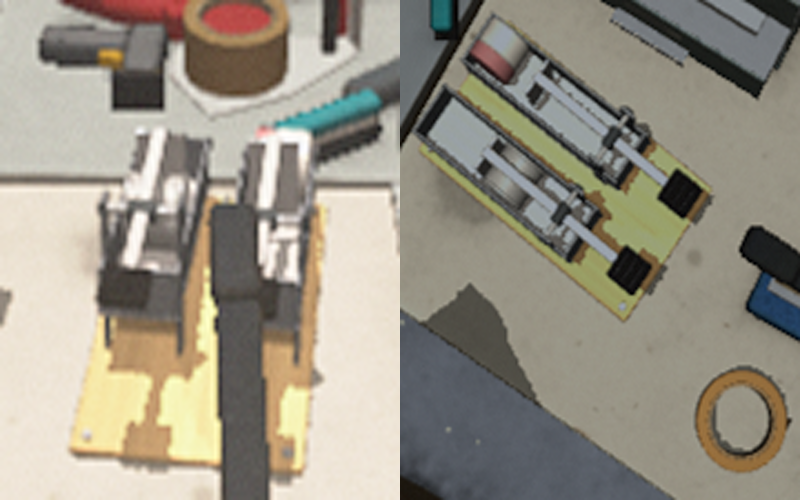

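The jar lies at the end wall, at about (497,50) in the top crop. Both rockers are level, the gate has shut behind the jar, the tin is still held, and nothing else has moved.

```bash
python3 -c "
from workcell import arm
print(arm.close_job())"
```

```text
the job is handed in; nothing more can be done
None
```

The job is done and handed in: the jar rolled to the low end of the far lane, its gate shut behind it, the tin is still behind its own gate, and nothing else on the bench appears moved in the last pictures.

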